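Find the soft corner of the jig plate and shim it

TASK

The jig plate on the bench rocks at one corner. With the fingertips, press down on the round corner bosses one after another until you find the corner that gives, then press that corner's hinged shim tab down flat so that the plate stands firm and level, and draw back. Leave the other three shims standing, do not pick up or shift the plate, and leave the wax block and the tools around it where they are.

Things in the scene. Friction and masses are not known exactly. Their poses are not given: they have to be found in the camera images.
- jig_plate: loose aluminium jig plate, 170 (its x, away from the robot) x 190 (its y) x 12 mm, 1.5 kg, level on four support pads on a fixed grey base (200 x 220 x 18 mm). Origin: centre of its underside, 34 mm above the bench; z up. Each corner has a round steel boss (18 mm wide, 2 mm high) right above its pad. Three pads are firm, one is soft; they look alike. A wax block lies at the middle.
- corner_far_left (a point): centre of the top of the far left (+x +y) corner boss (plate x +72, y +82 mm), 48 mm above the bench. If this is the soft corner it sinks 4 mm to a stop under about 6 N (the plate rocks about its diagonal) and springs back when let go; a firm corner sinks less than 1 mm
- corner_far_right (a point): centre of the top of the far right (+x -y) corner boss (plate x +72, y -82 mm), 48 mm above the bench. If this is the soft corner it sinks 4 mm to a stop under about 6 N (the plate rocks about its diagonal) and springs back when let go; a firm corner sinks less than 1 mm
- corner_near_left (a point): centre of the top of the near left (-x +y) corner boss (plate x -72, y +82 mm), 48 mm above the bench. If this is the soft corner it sinks 4 mm to a stop under about 6 N (the plate rocks about its diagonal) and springs back when let go; a firm corner sinks less than 1 mm
- corner_near_right (a point): centre of the top of the near right (-x -y) corner boss (plate x -72, y -82 mm), 48 mm above the bench. If this is the soft corner it sinks 4 mm to a stop under about 6 N (the plate rocks about its diagonal) and springs back when let go; a firm corner sinks less than 1 mm
- shim_far_left (a joint): angle (rad) of the far left (+x +y) corner's hinged steel shim tab: about 0 standing (sloping up at 46 degrees), 0.80 flat on the plate; friction holds it where it is left. Hinge along plate x, at plate x +34, y +75 mm, on the top face. Flat, its toe under the plate fills 4 mm at that corner: it takes up a soft corner's slack but jacks a firm corner up
- shim_far_right (a joint): angle (rad) of the far right (+x -y) corner's hinged steel shim tab: about 0 standing (sloping up at 46 degrees), 0.80 flat on the plate; friction holds it where it is left. Hinge along plate x, at plate x +34, y -75 mm, on the top face. Flat, its toe under the plate fills 4 mm at that corner: it takes up a soft corner's slack but jacks a firm corner up
- shim_near_left (a joint): angle (rad) of the near left (-x +y) corner's hinged steel shim tab: about 0 standing (sloping up at 46 degrees), 0.80 flat on the plate; friction holds it where it is left. Hinge along plate x, at plate x -34, y +75 mm, on the top face. Flat, its toe under the plate fills 4 mm at that corner: it takes up a soft corner's slack but jacks a firm corner up
- shim_near_right (a joint): angle (rad) of the near right (-x -y) corner's hinged steel shim tab: about 0 standing (sloping up at 46 degrees), 0.80 flat on the plate; friction holds it where it is left. Hinge along plate x, at plate x -34, y -75 mm, on the top face. Flat, its toe under the plate fills 4 mm at that corner: it takes up a soft corner's slack but jacks a firm corner up
- tab_far_left (a point): point on the upper face of the far left (+x +y) shim's tab, 26 mm along it from the hinge. Tab 18 mm wide, 42 long, 4 thick; it rises from the hinge towards plate y = 0, its tip 30 mm above the plate. Pressed straight down with 1 to 6 N it folds flat (polished: fingers slide on it); this point then has moved 11 mm towards plate y = 0 and is 50 mm above the bench
- tab_far_right (a point): point on the upper face of the far right (+x -y) shim's tab, 26 mm along it from the hinge. Tab 18 mm wide, 42 long, 4 thick; it rises from the hinge towards plate y = 0, its tip 30 mm above the plate. Pressed straight down with 1 to 6 N it folds flat (polished: fingers slide on it); this point then has moved 11 mm towards plate y = 0 and is 50 mm above the bench
- tab_near_left (a point): point on the upper face of the near left (-x +y) shim's tab, 26 mm along it from the hinge. Tab 18 mm wide, 42 long, 4 thick; it rises from the hinge towards plate y = 0, its tip 30 mm above the plate. Pressed straight down with 1 to 6 N it folds flat (polished: fingers slide on it); this point then has moved 11 mm towards plate y = 0 and is 50 mm above the bench
- tab_near_right (a point): point on the upper face of the near right (-x -y) shim's tab, 26 mm along it from the hinge. Tab 18 mm wide, 42 long, 4 thick; it rises from the hinge towards plate y = 0, its tip 30 mm above the plate. Pressed straight down with 1 to 6 N it folds flat (polished: fingers slide on it); this point then has moved 11 mm towards plate y = 0 and is 50 mm above the bench
- wax_piece: green carving-wax block, 37 x 53 x 24 mm, loose on the middle of the plate; bystander, origin at the centre of its underside
- thread_spool: small spool standing at the left of the base, 24 mm across, 30 mm high; bystander, origin at the centre of its underside
- loupe: black eye loupe lying at the right of the base, 39 x 21 x 21 mm; bystander, origin at the centre of its underside
- wood_block: hardwood block lying on the left, 45 x 105 x 24 mm; bystander, origin at the centre of its underside
- grey_block: charcoal block lying on the right, 50 x 120 x 22 mm; bystander, origin at the centre of its underside

How it is judged:
On the way, in this order (a step that is already met when the one before it is completed fails the run):
1. a fingertip presses the plate's soft corner down by more than 2.5 mm while all four shims still stand (height (world z) of any of corner_far_left, corner_far_right, corner_near_left, corner_near_right below 0.0455 m and contact force between the fingers and jig_plate above 1 N and value of joint each of shim_far_left, shim_far_right, shim_near_left, shim_near_right below 0.1 rad), for 0.1 s.
2. a shim is pressed flat (within 0.08 rad) (value of joint any of shim_far_left, shim_far_right, shim_near_left, shim_near_right above 0.72 rad), for 0.2 s.
At the end, for the whole second after the job is handed in: The soft corner's shim is flat (joint above 0.72 rad), the other three stand (below 0.2 rad), the plate is level within 0.01 rad, at rest, and within 15 mm of where it stood (((value of joint shim_far_left above 0.72 rad and value of joint each of shim_far_right, shim_near_left, shim_near_right below 0.2 rad) or (value of joint shim_far_right above 0.72 rad and value of joint each of shim_far_left, shim_near_left, shim_near_right below 0.2 rad) or (value of joint shim_near_left above 0.72 rad and value of joint each of shim_far_left, shim_far_right, shim_near_right below 0.2 rad) or (value of joint shim_near_right above 0.72 rad and value of joint each of shim_far_left, shim_far_right, shim_near_left below 0.2 rad)) and angle between jig_plate's own z axis and vertical below 0.01 rad and distance of jig_plate from where it was at the start of the episode below 0.015 m and linear speed of jig_plate below 0.01 m/s); the robot touches nothing.
It fails at once if a shim is pressed flat at a firm corner, jacking that corner up ((value of joint shim_far_left above 0.5 rad and height (world z) of corner_far_left above 0.0505 m) or (value of joint shim_far_right above 0.5 rad and height (world z) of corner_far_right above 0.0505 m) or (value of joint shim_near_left above 0.5 rad and height (world z) of corner_near_left above 0.0505 m) or (value of joint shim_near_right above 0.5 rad and height (world z) of corner_near_right above 0.0505 m)).
It fails at once if a second shim is pressed down (value of joint each of shim_far_left, shim_far_right above 0.4 rad or value of joint each of shim_far_left, shim_near_left above 0.4 rad or value of joint each of shim_far_left, shim_near_right above 0.4 rad or value of joint each of shim_far_right, shim_near_left above 0.4 rad or value of joint each of shim_far_right, shim_near_right above 0.4 rad or value of joint each of shim_near_left, shim_near_right above 0.4 rad).
It fails at once if the plate is lifted or pushed more than 15 mm (distance of jig_plate from where it was at the start of the episode above 0.015 m).
It fails at once if the wax block or another bystander is moved more than 20 mm (distance of any of wax_piece, thread_spool, loupe, wood_block, grey_block from where it was at the start of the episode above 0.02 m).
It also fails if it takes over 48 s, if anything falls off the work surface, if the arm or the gripper's body presses on something with over 40 N, if the wrist force passes 120 N, or if a joint passes its speed limit or range.

ROBOT

A 7-joint arm with a two-finger parallel gripper is mounted at the origin on a cart in front of the work surface, level with it; the furniture and walls round the work are solid. World frame = base frame: x ahead of the robot, y to its left, z up, the work surface at z = 0. Lengths are in m, angles in rad, forces in N, time in s.
With the tool pointing down it reaches from about 0.425 to 0.925 m from the base axis. Payload 6.8 kg.
Tool frame: the origin (TCP) lies where the fingers leave the gripper's body, on its centre line; the fingertips stand 73 mm ahead of it and the grasp point (between the pads) lies 54 mm ahead of it; z points along the fingers, y is the direction in which the jaws open and shut (so a half turn about z gives the same grasp; the last joint's range is limited). The gripper opens to 85 mm and grips with 20 to 120 N. Pads are 22 mm wide; open, the fingers measure 114 mm over their backs; the gripper's body (76 mm by 85 mm) begins 54 mm behind the grasp point. The pads swing forward as they close: fully open they stand 13 mm farther back than shut.
Start: joints at [1.024, 0.477, 0.022, 1.555, -0.011, 1.109, -0.083], TCP at [0.287, -0.611, 0.304] pointing down, gripper open.
Joint ranges: [-2.96, 2.96], [-0.34, 2.1], [-1.41, 1.46], [0.24, 2.44], [-1.37, 4.51], [0.17, 1.92], [-2.96, 2.96]. Speed limits (rad/s): [2.39, 2.39, 3.14, 3.14, 3.14, 3.14, 3.14].

INTERFACE

Orientations are given as a rotation vector (axis times angle).
In Python, from bench import r gives the robot as it stands.
- The arm moves only by the shell command python3 -m handwheel 'ROWS' [FORCE]. ROWS is JSON, a list that holds one entry, the list of rows, each a list of 7 numbers: the shift along the world's x, y, z in m, then the turn, a rotation vector about the world's x, y, z in rad, then the finger opening in m, from 0 to 0.0854. A call has 1 to 10 rows; each row shifts and turns the commanded pose from where the row before left it; what a row does not reach is not made up. A row lasts 1/12 s, in which the tool goes at most 41.7 mm and 7.16 degrees, less where a joint would pass 70% of its speed; a pose out of reach is approached as far as the arm can. A call is refused whole if a number of a shift passes 0.0417 or a number of a turn 0.125, either way. A call with a gripper value outside its range is refused whole. The fingers move at their own pace and stop on an object; FORCE is the grip in N (left out, the last holds). Time passes only in rows, so rows that do not move let the fingers close. It gives the time, the measured TCP pose, the force and the opening at its end, in the units of the state.
- r.get_obs(): the state, without advancing time (a new reading comes with each control period).
- r.grab_frame(name): name is "side" or "top" or "wrist"; returns (picture, depth): 480x640x3 uint8, red, green, blue; 480x640 float32, m along the optical axis (not along the pixel's ray), 0 where there is no reading.
- r.get_calibration(name): a dict with "vertical_fov" (degrees; the focal length in pixels is half the picture's height over the tangent of half this angle, whatever the lens; pixels are square), "cx", "cy" (the principal point, pixels), "R" (3x3) and "t" (3): a world point X has camera coordinates R X + t; the wrist camera has in their place "T_tool_cam" (4x4, takes a point from camera to tool coordinates, whose origin is the TCP and whose axes are the flange's). Camera axes: x right, y down, z forward; pixel columns grow to the right and rows downward; lengths in m; the calibration is good to about 2 mm. A picture is of the moment at which its call begins: read the wrist's pose just before it. get_calibration takes no time and is no camera call.
- r.hand_in(): hands the job in, once; it reports no verdict.
Trained networks look in the newest picture that a camera, given by its name, has taken for a name from the list of things; names that differ only in an ending like _2 or _b are one class to them, and where a whole thing is asked for, a point or a joint stands for the part that bears it (a point fixed in the world has none). Each returns a list of dicts, best first, with "p" (0 to 1); they miss things now and then, are a little off and sometimes report something else, mostly with a low value. They report only what shows in the picture. A call takes as long as a camera call.
- r.masks_of(label, camera): "pixels" (480x640 bool, what is visible of it) and "at" ([column, row] in pixels, amid what is visible of it).
The state is a dict: "clock": time; "joints": joint angles; "qvel": joint speeds; "tau": joint torques, N m; "tcp_pos": TCP position; "orientation": TCP orientation; "contact_force": force on the tool from outside, world axes, zero at the start; "moment": the same for the moment, N m; "grip_width": finger opening in m.
Only numpy, scipy, OpenCV 4.12 (cv2) and the standard library are available. Lean on these libraries where they do the work, as an engineer would, in place of code of your own. Each camera call takes 0.05 s, during which the arm holds its last target.

## Working session

There is one attempt and no reset: what is moved stays moved. The work goes in short steps, Python scripts to look and compute and a shell command to move; the robot and the scene stay as the last step left them, time stands still between calls to the robot, and variables do not carry over. Pictures are saved under pics/ and viewed, and the job is handed in when it is done.

```bash
mkdir -p pics; ls; cat > h.py <<'E'
import numpy as np, cv2
from bench import r
def K(c):
    f=240/np.tan(np.radians(c["vertical_fov"])/2); return f,c["cx"],c["cy"]
def unproj(name,d,u,v,z=None):
    c=r.get_calibration(name); f,cx,cy=K(c)
    R=np.array(c["R"]);t=np.array(c["t"])
    ray=np.array([(u-cx)/f,(v-cy)/f,1.0])
    if z is None: return R.T@(ray*d[int(v),int(u)]-t)
    o=-R.T@t; w=R.T@ray
    return o+w*(z-o[2])/w[2]
def proj(name,X):
    c=r.get_calibration(name); f,cx,cy=K(c)
    p=np.array(c["R"])@np.array(X)+np.array(c["t"]); return [cx+f*p[0]/p[2],cy+f*p[1]/p[2]]
E
python3 - <<'E'
from h import *
print(r.get_obs())
for n in["top","side"]:
    im,d=r.grab_frame(n); cv2.imwrite(f"pics/{n}0.png",im[:,:,::-1]); np.save(f"d_{n}.npy",d)
    m=r.masks_of("jig_plate",n)
    for q in m[:2]:
        v,u=np.where(q["pixels"]); print(n,q["p"],q["at"],len(u))
    print({k:np.round(v,3) for k,v in r.get_calibration(n).items()})
E
```

```text
pics
{'clock': 0.0, 'joints': array([ 1.02389805,  0.47780112,  0.02236655,  1.55647454, -0.01150707,
        1.1093239 , -0.08311773]), 'qvel': array([ 0.00156375,  0.0014373 , -0.00024908, -0.00030559,  0.00062035,
       -0.0018848 , -0.00053976]), 'tau': array([-1.01455626e-03, -5.96454477e+01,  1.60795771e+00, -2.81199807e+01,
        1.25427192e-02,  9.27262532e-03,  1.21506559e-05]), 'tcp_pos': array([ 0.28655368, -0.61062987,  0.3029157 ]), 'orientation': array([-3.06453864e+00, -6.83319626e-01,  8.64042467e-04]), 'contact_force': array([ 0.54736755, -1.45413973, -0.03873851]), 'moment': array([-0.01182042, -0.00311071,  0.01505455]), 'grip_width': 0.08520403020123285}
top 0.82 [294.8, 239.5] 5651
{'vertical_fov': np.float64(48.44), 'cx': np.float64(324.67), 'cy': np.float64(236.95), 'R': array([[ 0.018, -1.   ,  0.015],
       [-0.981, -0.02 , -0.193],
       [ 0.193, -0.011, -0.981]]), 't': array([-0.019,  0.56 ,  1.16 ])}
side 0.81 [333.1, 235.8] 3521
side 0.27 [353.6, 172.1] 350
{'vertical_fov': np.float64(52.541), 'cx': np.float64(325.585), 'cy': np.float64(235.281), 'R': array([[ 0.998,  0.063,  0.001],
       [ 0.04 , -0.631, -0.774],
       [-0.048,  0.773, -0.633]]), 't': array([-0.55 ,  0.033,  1.195])}
```

```bash
python3 - <<'E'
import cv2
for n,(x,y) in {"top":(180,130),"side":(210,120)}.items():
    im=cv2.imread(f"pics/{n}0.png"); cv2.imwrite(f"pics/{n}0c.png",cv2.resize(im[y:y+200,x:x+260],None,fx=3,fy=3,interpolation=cv2.INTER_CUBIC))
E
```

```text
(no output)
```

View pics/top0.png

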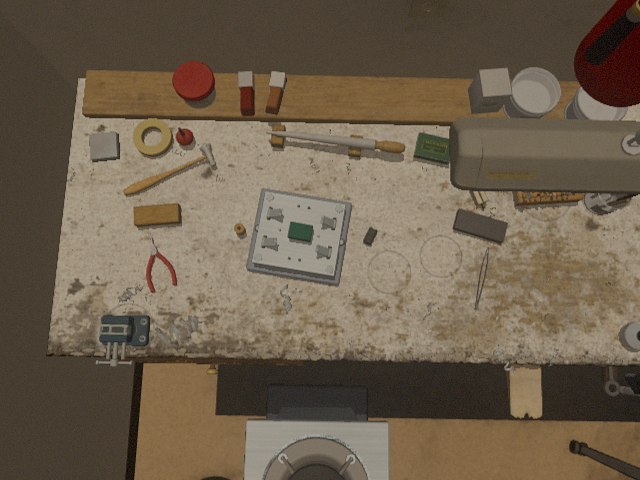

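View pics/side0.png

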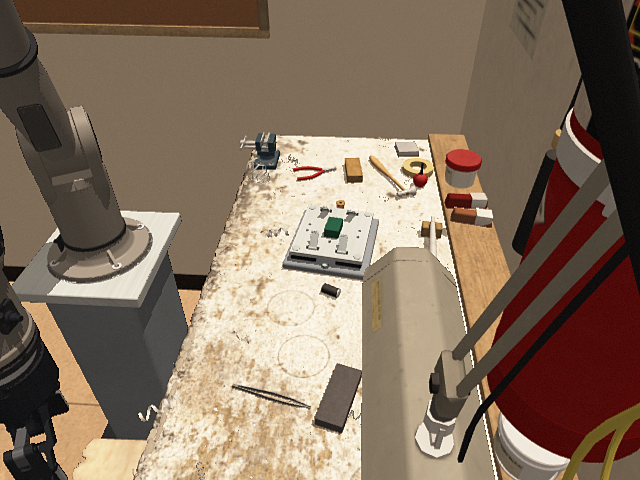

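```bash
sleep 1
```

```text
(no output)
```

View pics/top0c.png

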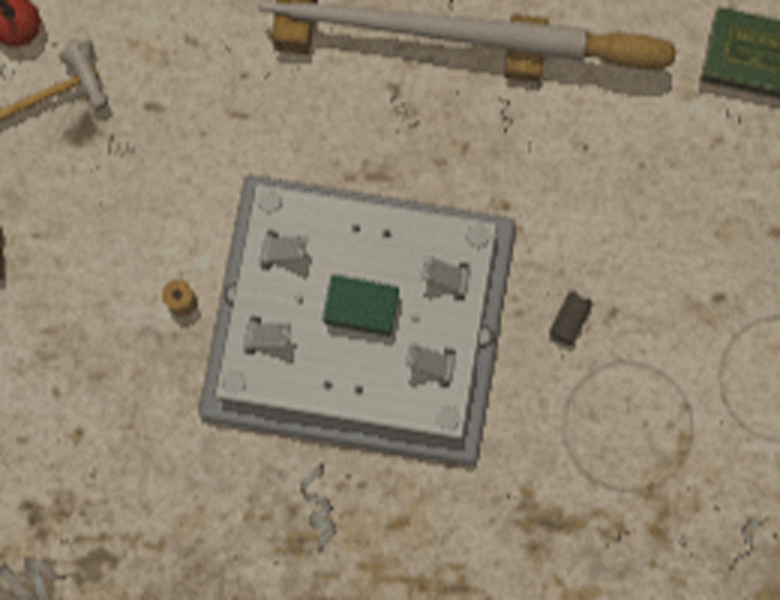

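The top view shows the plate with bosses at about (270,202), (478,236), (234,380) and (447,416) in the 3x crop. The spool is on the left, the loupe on the right, and the wax in the middle.

```bash
python3 - <<'E'
from h import *
d=np.load("d_top.npy")
print("tcp px",proj("top",[0.287,-0.611,0.304]), proj("side",[0.287,-0.611,0.304]))
P={}
for n,(u,v) in dict(FL=(270,202),FR=(478,236),NL=(234,380),NR=(447,416)).items():
    u,v=u/3+180,v/3+130
    P[n]=unproj("top",d,u,v,0.048); print(n,P[n].round(4),unproj("top",d,u,v).round(4))
c=sum(P.values())/4
ex=P["FL"]+P["FR"]-P["NL"]-P["NR"]; ey=P["FL"]+P["NL"]-P["FR"]-P["NR"]
print(c, np.linalg.norm(ex)/2,np.linalg.norm(ey)/2, np.degrees(np.arctan2(ex[1],ex[0])),np.degrees(np.arctan2(-ey[0],ey[1])))
for n in["jig_plate","thread_spool","loupe","wax_piece","corner_far_left"]:
    for q in r.masks_of(n,"top")[:1]:
        u,v=q["at"];print(n,q["p"],q["at"],unproj("top",d,u,v).round(3))
# lamp-like item depth
for u,v in[(545,155),(470,130),(480,180),(380,145),(600,50),(310,400)]: print(u,v,unproj("top",d,u,v).round(3))
ds=np.load("d_side.npy")
for u,v in[(400,280),(370,265),(430,350),(340,228),(350,213)]: print("s",u,v,unproj("side",ds,u,v).round(3))
E
```

```text
tcp px [np.float64(672.0998127735062), np.float64(371.07314463700936)] [np.float64(41.26551943302195), np.float64(418.7280083925415)]
FL [0.6526 0.1207 0.048 ] [0.6523 0.1206 0.0489]
FR [ 0.629  -0.0405  0.048 ] [ 0.629  -0.0405  0.048 ]
NL [0.5128 0.1427 0.048 ] [0.5126 0.1425 0.0495]
NR [ 0.4886 -0.0189  0.048 ] [ 0.489  -0.019   0.0449]
[0.57075505 0.05099613 0.048     ] 0.14175736892740456 0.1631772240238999 -8.841907058977746 -8.42315270732899
jig_plate 0.82 [294.8, 239.5] [0.555 0.061 0.044]
thread_spool 0.62 [238.8, 227.5] [0.585 0.194 0.02 ]
loupe 0.6 [366.3, 235.4] [ 0.573 -0.106  0.017]
wax_piece 0.87 [300.5, 227.6] [0.578 0.047 0.069]
corner_far_left 0.76 [297.3, 242.1] [0.548 0.055 0.047]
545 155 [ 0.685 -0.425  0.279]
470 130 [ 0.731 -0.281  0.282]
480 180 [ 0.646 -0.311  0.237]
380 145 [ 0.789 -0.136  0.042]
600 50 [ 0.795 -0.441  0.468]
310 400 [ 0.123  0.025 -0.723]
s 400 280 [ 0.683 -0.348  0.277]
s 370 265 [ 0.642 -0.266  0.228]
s 430 350 [ 0.714 -0.474  0.278]
s 340 228 [0.583 0.036 0.066]
s 350 213 [0.606 0.108 0.057]
```

View pics/side0c.png

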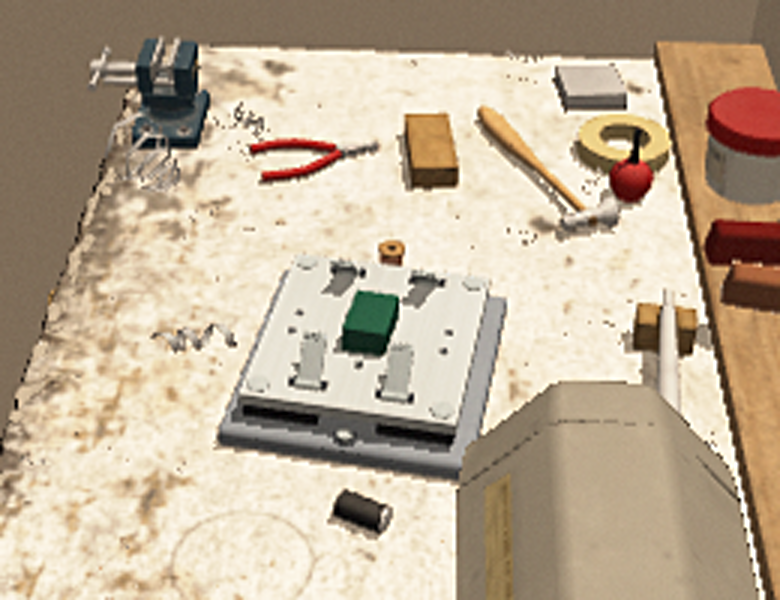

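Measured boss spacings are 142 and 163 mm, against the given 144 and 164. The fit puts the centre at (0.571, 0.051) with yaw of about -8.6°. Next I'll travel to above the near-right corner, closing the fingers and turning -0.588 rad so the jaw axis lies along plate y.

```bash
python3 -m handwheel '[[[0.01,0.029,0,0,0,-0.0588,0],[0.01,0.029,0,0,0,-0.0588,0],[0.01,0.029,0,0,0,-0.0588,0],[0.01,0.029,0,0,0,-0.0588,0],[0.01,0.029,0,0,0,-0.0588,0],[0.01,0.029,0,0,0,-0.0588,0],[0.01,0.029,0,0,0,-0.0588,0],[0.01,0.029,0,0,0,-0.0588,0],[0.01,0.029,0,0,0,-0.0588,0],[0.01,0.029,0,0,0,-0.0588,0]]]' 20
python3 -m handwheel '[[[0.01,0.03,0,0,0,0,0],[0.01,0.03,0,0,0,0,0],[0.01,0.03,0,0,0,0,0],[0.01,0.03,0,0,0,0,0],[0.01,0.03,0,0,0,0,0],[0.01,0.03,0,0,0,0,0],[0.01,0.03,0,0,0,0,0],[0.01,0.03,0,0,0,0,0],[0.01,0.03,0,0,0,0,0],[0.01,0.03,0,0,0,0,0]]]'
```

```text
clock: 1.28
tcp_pos: [0.3871, -0.3197, 0.3042]
orientation: [3.132, -0.239, 0.001]
contact_force: [1.0, 0.5, 0.6]
grip_width: 0.0001
clock: 2.12
tcp_pos: [0.4871, -0.0196, 0.3042]
orientation: [3.133, -0.234, 0.001]
contact_force: [0.8, 0.3, -0.1]
grip_width: 0.0003
```

```bash
cat >> h.py <<'E'
from scipy.spatial.transform import Rotation as Ro
def wrist_T(o):
    T=np.eye(4);T[:3,:3]=Ro.from_rotvec(o["orientation"]).as_matrix();T[:3,3]=o["tcp_pos"]
    return T@np.array(r.get_calibration("wrist")["T_tool_cam"])
def wun(T,u,v,z):
    f,cx,cy=K(r.get_calibration("wrist")); w=T[:3,:3]@np.array([(u-cx)/f,(v-cy)/f,1]); o=T[:3,3]
    return o+w*(z-o[2])/w[2]
def wproj(T,X):
    f,cx,cy=K(r.get_calibration("wrist")); p=np.linalg.inv(T)@np.append(X,1); return np.array([cx+f*p[0]/p[2],cy+f*p[1]/p[2]])
E
python3 - <<'E'
from h import *
o=r.get_obs(); im,d=r.grab_frame("wrist"); T=wrist_T(o); np.save("T0.npy",T)
im=im[:,:,::-1].copy(); cv2.imwrite("pics/w0raw.png",im)
for n,p in dict(NR=(.4873,-.0193,.048),NL=(.5119,.1429,.048),FL=(.6543,.1213,.048),FR=(.6297,-.0409,.048)).items():
    q=wproj(T,p); print(n,q); cv2.drawMarker(im,tuple(int(x) for x in q),(0,0,255),cv2.MARKER_CROSS,14,1)
print("tip",wproj(T,[o["tcp_pos"][0],o["tcp_pos"][1],o["tcp_pos"][2]-.073]))
cv2.imwrite("pics/w0.png",im)
E
```

```text
NR [317.98746853 208.96228357]
NL [148.66572106 208.74119918]
FL [125.36148824  42.90229573]
FR [318.20300172  43.22327269]
tip [318.6346669  294.86285334]
```

View pics/w0.png

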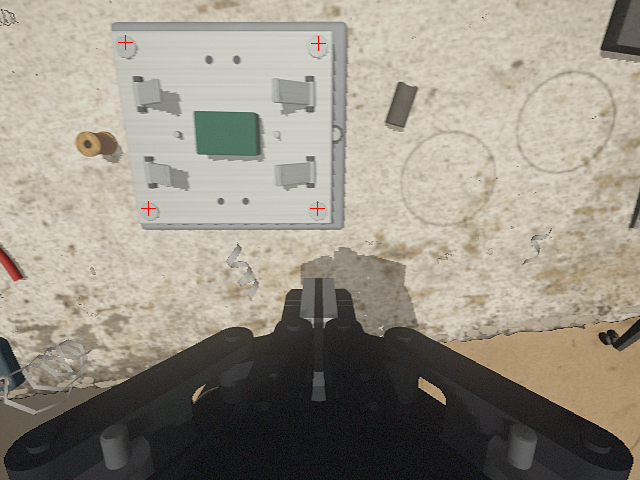

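The wrist picture shows all four projected crosses on the bosses, at about (318,209), (149,209), (125,43) and (318,43). Positions are confirmed, so I'm going down at the near-right corner.

```bash
python3 -m handwheel '[[[0,0,-0.03,0,0,0,0],[0,0,-0.03,0,0,0,0],[0,0,-0.03,0,0,0,0],[0,0,-0.03,0,0,0,0],[0,0,-0.03,0,0,0,0],[0,0,-0.025,0,0,0,0],[0,0,0,0,0,0,0]]]'
python3 -m handwheel '[[[0,0,-0.002,0,0,0,0],[0,0,-0.002,0,0,0,0],[0,0,-0.002,0,0,0,0],[0,0,0,0,0,0,0]]]'
```

```text
clock: 2.75
tcp_pos: [0.4841, -0.0213, 0.1251]
orientation: [3.132, -0.234, -0.012]
contact_force: [-1.5, 0.0, -0.1]
grip_width: 0.0003
clock: 3.08
tcp_pos: [0.4876, -0.0211, 0.1241]
orientation: [-3.133, 0.234, -0.004]
contact_force: [0.6, -1.0, 0.3]
grip_width: -0.0002
```

```bash
python3 -m handwheel '[[[0,0.0015,-0.001,0,0,0,0],[0,0,-0.001,0,0,0,0],[0,0,-0.001,0,0,0,0],[0,0,0,0,0,0,0]]]'
python3 -m handwheel '[[[0,0,-0.001,0,0,0,0],[0,0,-0.001,0,0,0,0],[0,0,0,0,0,0,0]]]'
```

```text
clock: 3.42
tcp_pos: [0.4872, -0.0194, 0.1207]
orientation: [3.133, -0.234, 0.001]
contact_force: [-2.5, 0.1, 7.2]
grip_width: -0.0003
clock: 3.67
tcp_pos: [0.4872, -0.0194, 0.1204]
orientation: [3.132, -0.234, 0.002]
contact_force: [-9.5, -0.6, 31.7]
grip_width: -0.0002
```

Firm at near right: 32 N with about 0.4 mm of sink. Next is near left.

```bash
python3 -m handwheel '[[[0,0,0.01,0,0,0,0],[0,0,0.01,0,0,0,0],[0.0041,0.027,0,0,0,0,0],[0.0041,0.027,0,0,0,0,0],[0.0041,0.027,0,0,0,0,0],[0.0041,0.027,0,0,0,0,0],[0.0041,0.027,0,0,0,0,0],[0.0041,0.027,0,0,0,0,0],[0,0,-0.006,0,0,0,0],[0,0,-0.005,0,0,0,0]]]'
python3 -m handwheel '[[[0,0,-0.002,0,0,0,0],[0,0,-0.002,0,0,0,0],[0,0,-0.002,0,0,0,0],[0,0,0,0,0,0,0],[0,0,0,0,0,0,0]]]'
```

```text
clock: 4.5
tcp_pos: [0.5116, 0.1446, 0.1272]
orientation: [-3.132, 0.229, -0.002]
contact_force: [0.6, -0.5, 0.4]
grip_width: 0.0002
clock: 4.92
tcp_pos: [0.5115, 0.1415, 0.121]
orientation: [3.132, -0.236, 0.0]
contact_force: [-1.0, 0.0, -0.6]
grip_width: 0.0003
```

```bash
python3 -m handwheel '[[[0,0.0015,-0.001,0,0,0,0],[0,0,-0.001,0,0,0,0],[0,0,0,0,0,0,0],[0,0,0,0,0,0,0]]]'
python3 -m handwheel '[[[0,0,-0.001,0,0,0,0],[0,0,-0.001,0,0,0,0],[0,0,0,0,0,0,0]]]'
```

```text
clock: 5.25
tcp_pos: [0.5116, 0.1422, 0.1205]
orientation: [3.13, -0.237, 0.0]
contact_force: [-5.1, -5.6, 20.1]
grip_width: -0.0003
clock: 5.5
tcp_pos: [0.5117, 0.1423, 0.1203]
orientation: [3.13, -0.237, 0.001]
contact_force: [-11.3, -8.6, 40.1]
grip_width: 0.0
```

Firm too, at 40 N. Next is far left, lifting well above the tabs on the way.

```bash
python3 -m handwheel '[[[0,0,0.025,0,0,0,0],[0,0,0.025,0,0,0,0],[0,0,0,0,0,0,0],[0.0285,-0.0043,0,0,0,0,0],[0.0285,-0.0043,0,0,0,0,0],[0.0285,-0.0043,0,0,0,0,0],[0.0285,-0.0043,0,0,0,0,0],[0.0285,-0.0043,0,0,0,0,0],[0,0,0,0,0,0,0],[0,0,0,0,0,0,0]]]'
python3 -m handwheel '[[[0,0,-0.02,0,0,0,0],[0,0,-0.01,0,0,0,0],[0,0,-0.01,0,0,0,0],[0,0,-0.003,0,0,0,0],[0,0,0,0,0,0,0],[0,0,0,0,0,0,0]]]'
```

```text
clock: 6.33
tcp_pos: [0.6548, 0.1215, 0.166]
orientation: [3.132, -0.237, -0.0]
contact_force: [-0.3, 0.4, 0.2]
grip_width: -0.0
clock: 6.83
tcp_pos: [0.6537, 0.1226, 0.1241]
orientation: [3.133, -0.234, -0.0]
contact_force: [0.0, -0.1, 0.1]
grip_width: 0.0004
```

```bash
python3 -m handwheel '[[[0,0,-0.0015,0,0,0,0],[0,0,-0.0015,0,0,0,0],[0,0,-0.001,0,0,0,0],[0,0,0,0,0,0,0],[0,0,0,0,0,0,0]]]'
python3 -m handwheel '[[[0,0,-0.001,0,0,0,0],[0,0,-0.001,0,0,0,0],[0,0,0,0,0,0,0]]]'
```

```text
clock: 7.25
tcp_pos: [0.6543, 0.1225, 0.1205]
orientation: [-3.133, 0.234, -0.001]
contact_force: [-0.3, 0.9, 3.1]
grip_width: -0.0001
clock: 7.5
tcp_pos: [0.6545, 0.1227, 0.1184]
orientation: [-3.132, 0.234, -0.002]
contact_force: [1.4, 0.5, 4.1]
grip_width: 0.0001
```

It gives: 2.6 mm of sink at only 4 N. I'll press on to the stop.

```bash
python3 -m handwheel '[[[0,0,-0.001,0,0,0,0],[0,0,-0.001,0,0,0,0],[0,0,-0.001,0,0,0,0],[0,0,0,0,0,0,0],[0,0,0,0,0,0,0],[0,0,0,0,0,0,0]]]'
```

```text
clock: 8.0
tcp_pos: [0.6547, 0.1229, 0.1168]
orientation: [-3.132, 0.234, -0.003]
contact_force: [-2.0, -0.5, 14.0]
grip_width: 0.0002
```

That's the soft corner: it stops after about 4 mm, at 14 N. I'll lift, move over the far-left tab (plate x 34, y 50, which is world 0.612, 0.095) and look.

```bash
python3 -m handwheel '[[[0,0,0.005,0,0,0,0],[0,0,0.025,0,0,0,0],[0,0,0.025,0,0,0,0],[0,0,0,0,0,0,0],[-0.0212,-0.0135,0,0,0,0,0],[-0.0213,-0.0135,0,0,0,0,0],[0,0,0,0,0,0,0],[0,0,0,0,0,0,0],[0,0,0,0,0,0,0]]]'
python3 - <<'E'
from h import *
im,d=r.grab_frame("side"); cv2.imwrite("pics/s2.png",cv2.resize(im[160:310,250:410,::-1],None,fx=4,fy=4,interpolation=cv2.INTER_CUBIC))
o=r.get_obs(); im,d=r.grab_frame("wrist"); T=wrist_T(o); print(o["tcp_pos"])
im=im[:,:,::-1].copy()
for p in [(.6119,.0953,.05),(.6543,.1213,.048)]:
    cv2.drawMarker(im,tuple(int(x) for x in wproj(T,p)),(0,0,255),cv2.MARKER_CROSS,14,1)
cv2.imwrite("pics/w2.png",im)
E
```

```text
clock: 8.75
tcp_pos: [0.6116, 0.0956, 0.1696]
orientation: [-3.133, 0.234, 0.0]
contact_force: [0.7, 0.2, 0.2]
grip_width: -0.0003
[0.61184349 0.09601006 0.16974479]
```

View pics/s2.png

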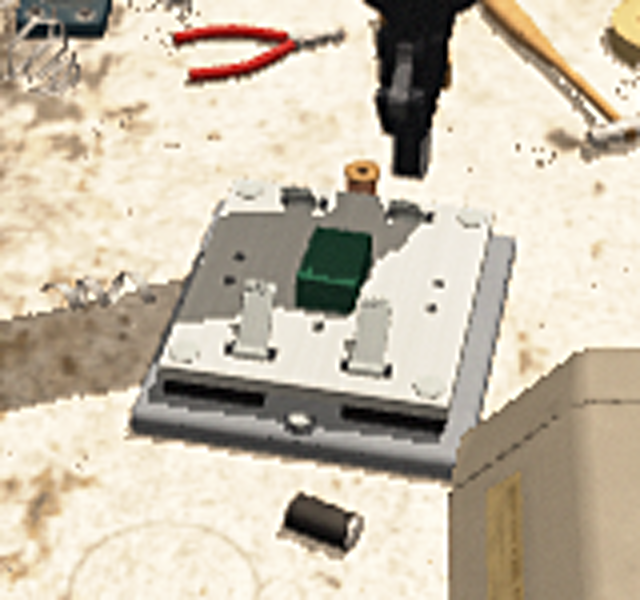

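View pics/w2.png

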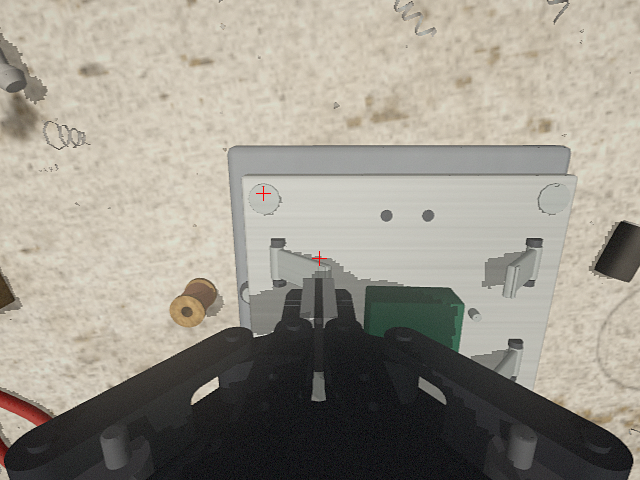

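The plate and the standing tabs are unchanged, the fingertip is over the far-left tab around (320,265), and the wax is clear. Pressing down.

```bash
python3 -m handwheel '[[[0,0,-0.012,0,0,0,0],[0,0,-0.006,0,0,0,0],[0,0,-0.003,0,0,0,0],[0,0,-0.003,0,0,0,0],[0,0,-0.003,0,0,0,0],[0,0,0,0,0,0,0]]]'
python3 -m handwheel '[[[0,0,-0.003,0,0,0,0],[0,0,-0.003,0,0,0,0],[0,0,-0.003,0,0,0,0],[0,0,-0.003,0,0,0,0],[0,0,0,0,0,0,0],[0,0,0,0,0,0,0]]]'
```

```text
clock: 9.35
tcp_pos: [0.6114, 0.0958, 0.1423]
orientation: [-3.132, 0.234, 0.0]
contact_force: [0.0, 1.5, 0.4]
grip_width: -0.0004
clock: 9.85
tcp_pos: [0.611, 0.0953, 0.1304]
orientation: [3.133, -0.234, -0.001]
contact_force: [0.2, 0.1, -0.2]
grip_width: 0.0002
```

```bash
python3 - <<'E'
from h import *
im,d=r.grab_frame("side"); cv2.imwrite("pics/s3.png",cv2.resize(im[180:290,270:400,::-1],None,fx=5,fy=5,interpolation=cv2.INTER_CUBIC))
im,d=r.grab_frame("wrist");cv2.imwrite("pics/w3.png",im[:,:,::-1])
E
```

```text
(no output)
```

View pics/s3.png

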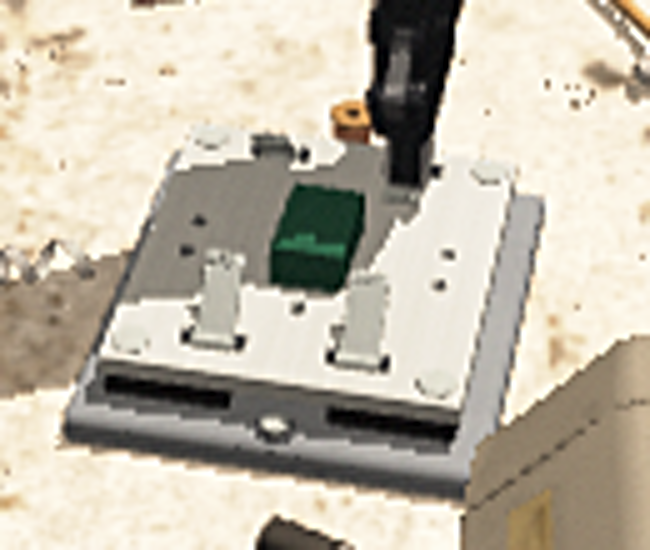

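View pics/w3.png

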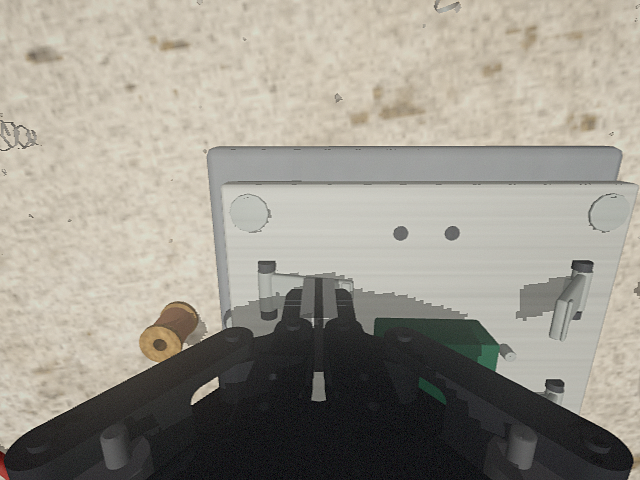

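The tab is folding under the finger. Its tip shows inward of the finger at (345,285), and the wax is clear. I'll keep pressing.

```bash
python3 -m handwheel '[[[0,0,-0.003,0,0,0,0],[0,0,-0.002,0,0,0,0],[0,0,-0.002,0,0,0,0],[0,0,-0.001,0,0,0,0],[0,0,0,0,0,0,0],[0,0,0,0,0,0,0]]]'
python3 -m handwheel '[[[0,0,-0.001,0,0,0,0],[0,0,0,0,0,0,0],[0,0,0,0,0,0,0],[0,0,0,0,0,0,0]]]'
```

```text
clock: 10.45
tcp_pos: [0.6114, 0.0954, 0.1228]
orientation: [-3.133, 0.234, -0.0]
contact_force: [0.2, -1.3, 2.4]
grip_width: -0.0002
clock: 10.78
tcp_pos: [0.6114, 0.0954, 0.1226]
orientation: [3.133, -0.234, 0.0]
contact_force: [-2.8, -1.3, 9.7]
grip_width: -0.0001
```

```bash
python3 -m handwheel '[[[0,0,-0.001,0,0,0,0],[0,0,0,0,0,0,0],[0,0,0,0,0,0,0],[0,0,0,0,0,0,0]]]'
python3 -m handwheel '[[[0,0,0.005,0,0,0,0],[0,0,0.02,0,0,0,0],[0,0,0.03,0,0,0,0],[0,0,0.03,0,0,0,0],[-0.02,0,0.03,0,0,0,0],[-0.04,0,0.03,0,0,0,0],[-0.04,0,0.01,0,0,0,0],[-0.03,0,0,0,0,0,0],[0,0,0,0,0,0,0],[0,0,0,0,0,0,0]]]'
python3 - <<'E'
from h import *
im,d=r.grab_frame("side"); cv2.imwrite("pics/s4.png",cv2.resize(im[180:290,270:400,::-1],None,fx=5,fy=5,interpolation=cv2.INTER_CUBIC))
im,d=r.grab_frame("wrist");cv2.imwrite("pics/w4.png",im[:,:,::-1])
E
```

```text
clock: 11.12
tcp_pos: [0.6115, 0.0954, 0.1225]
orientation: [3.133, -0.234, 0.001]
contact_force: [-6.2, -2.6, 16.3]
grip_width: -0.0003
clock: 11.95
tcp_pos: [0.4867, 0.0957, 0.2711]
orientation: [3.133, -0.232, 0.0]
contact_force: [-0.0, -0.4, 0.1]
grip_width: 0.0001
```

View pics/s4.png

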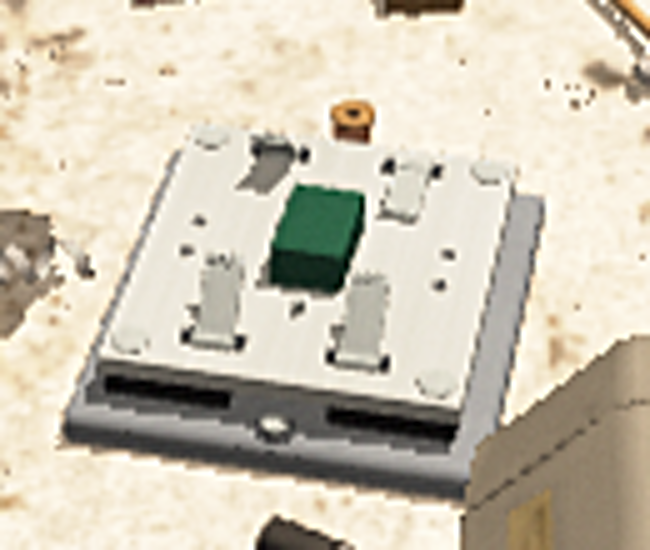

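View pics/w4.png

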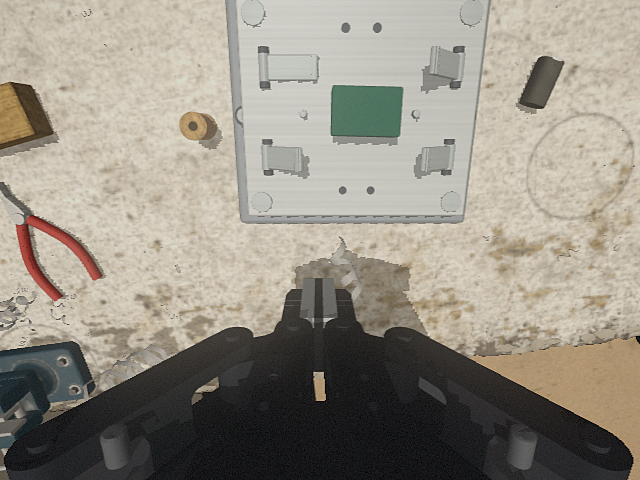

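The far-left tab lies flat (wrist picture, (290,67)), the other three stand, and the wax, spool and loupe are in place. One numeric check of level and tab height from wrist depth before handing in.

```bash
python3 - <<'E'
from h import *
o=r.get_obs(); im,d=r.grab_frame("wrist"); T=wrist_T(o); f,cx,cy=K(r.get_calibration("wrist"))
v,u=np.mgrid[:480,:640]; P=np.stack([(u-cx)/f*d,(v-cy)/f*d,d],-1)@T[:3,:3].T+T[:3,3]
ex=np.array([.9887,-.150]);ey=np.array([.150,.9887]);q=P[...,:2]-[.5708,.051]
x,y=q@ex,q@ey; z=P[...,2]
m=(d>0)&(abs(x)<.08)&(abs(y)<.09)&((abs(x)>.05)|(abs(y)<.0))&(np.hypot(abs(x)-.072,abs(y)-.082)>.013)
A=np.c_[x[m],y[m],np.ones(m.sum())]; s=np.linalg.lstsq(A,z[m],rcond=None)[0]; print("plate slope,z",s,m.sum())
for n,a,b in[("FL",1,1),("FR",1,-1),("NL",-1,1),("NR",-1,-1)]:
    k=(d>0)&(abs(x*a-.034)<.006)&(y*b>.037)&(y*b<.062); h=z-(x*s[0]+y*s[1]+s[2])
    print(n,"tab height max/median over plate",h[k].max(),np.median(h[k]))
E
```

```text
plate slope,z [-1.48682151  0.39000257  0.13390572] 59845
FL tab height max/median over plate -0.039222357898794524 -0.052088672334158606
FR tab height max/median over plate 0.02359022506228879 -0.01010636071983094
NL tab height max/median over plate -0.1154546837801739 -0.139018925933171
NR tab height max/median over plate -0.07805122821099172 -0.10992786664969272
```

The fit took in gripper pixels, so I'm masking them out.

```bash
python3 - <<'E'
from h import *
o=r.get_obs(); im,d=r.grab_frame("wrist"); T=wrist_T(o); f,cx,cy=K(r.get_calibration("wrist"))
v,u=np.mgrid[:480,:640]; P=np.stack([(u-cx)/f*d,(v-cy)/f*d,d],-1)@T[:3,:3].T+T[:3,3]
ex=np.array([.9887,-.150]);ey=np.array([.150,.9887]);q=P[...,:2]-[.5708,.051]
x,y=q@ex,q@ey; z=P[...,2]; ok=(d>0)&(v<225)&(z>.03)&(z<.1)
m=ok&(abs(x)<.08)&(abs(y)<.09)&(abs(x)>.05)&(np.hypot(abs(x)-.072,abs(y)-.082)>.013)
A=np.c_[x[m],y[m],np.ones(m.sum())]; s=np.linalg.lstsq(A,z[m],rcond=None)[0]; print("plate slope,z",s,m.sum(),(z[m]-A@s).std())
for n,a,b in[("FL",1,1),("FR",1,-1),("NL",-1,1),("NR",-1,-1)]:
    k=ok&(abs(x*a-.034)<.006)&(y*b>.037)&(y*b<.062); h=z-(x*s[0]+y*s[1]+s[2])
    print(n,h[k].max(),np.median(h[k]))
    k=ok&(np.hypot(x-a*.072,y-b*.082)<.006); print("  boss z",np.median(z[k]))
E
```

```text
plate slope,z [-2.60486103e-05  3.58238676e-05  4.66066873e-02] 14940 0.0007722619073154623
FL 0.006449925965670324 0.0038821506567533227
  boss z 0.04860309117792025
FR 0.03389875380323011 0.0012813128916839556
  boss z 0.04855521136408447
NL 0.03313086590391418 0.02197776995018781
  boss z 0.04856746175051185
NR 0.03307922095300882 0.0011574292767141323
  boss z 0.04851643537328759
```

Everything agrees: the plate slope is below 0.001, all four bosses are at 48.6 mm, and the far-left tab is 3.9 mm above the plate, so it is flat. The other three tabs still reach 33 mm above the plate.

```bash
python3 -c "
from bench import r
print(r.get_obs()['contact_force']); print(r.hand_in())"
```

```text
[0.4759466  0.2498195  0.61276044]
the job is handed in; nothing more can be done
None
```

The far left corner was the soft one. I folded its shim flat, drew the arm back and handed the job in at about 12 s of the 48 s allowed.

- **Corners:** Near right and near left were firm, sinking less than 1 mm at 32 N and 40 N. Far left sank about 4 mm to a stop, passing 2.6 mm at only 4 N. I did not press far right, since the soft corner was already found.
- **Shim:** I pressed the far left tab down until the fingertip stood about 49.5 mm above the bench at 16 N, then lifted clear.
- **Last checks (wrist depth and pictures):**
  - The plate slope was below 0.001 rad and all four bosses stood at 48.5–48.6 mm.
  - The far left tab lay about 3.9 mm above the plate, which is flat. The other three still reached 33–34 mm.
  - The wax block, spool and loupe looked unmoved. The wood and charcoal blocks I did not check at the end, but the arm never went near them.
  - The force reading showed no contact when I handed in.
- **Check that failed:** My first level check gave nonsense because it included gripper pixels. I masked those out and repeated it, which gave the figures above.

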